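# Close the beam shutter and point out the mirror and the aperture for realignment

## Robot

A 6-joint arm with a two-finger parallel gripper is mounted at the origin on the work surface. World frame = base frame: x ahead of the robot, y to its left, z up, the work surface at z = 0. Lengths are in m, angles in rad, forces in N, time in s.
With the tool pointing down it reaches from about 0.25 to 0.775 m from the base axis. Payload 4 kg.
Tool frame: the origin (TCP) lies between the finger pads; the fingertips stand 11 mm ahead of it and the grasp point (between the pads) lies 8 mm behind it; z points along the fingers, y is the direction in which the jaws open and shut (so a half turn about z gives the same grasp; the last joint's range is limited). The gripper opens to 94 mm and grips with 3 to 60 N. Pads are 16 mm wide; open, the fingers measure 119 mm over their backs; the gripper's body (75 mm by 177 mm) begins 78 mm behind the grasp point.
Start: joints at [-1.262, 0.087, 1.371, -0, 1.684, -0.103], TCP at [0.22, -0.504, 0.217] pointing down, gripper open.
Joint ranges: [-3.1, 3.1], [-0.76, 2.03], [0.27, 2.55], [-1.08, 4.22], [0.17, 2.65], [-2.57, 2.57]. Speed limits (rad/s): [2.79, 2.79, 3.14, 3.14, 3.14, 3.14].

## Interface

Orientations are given as [roll, pitch, yaw] about the fixed x, y, z axes, in that order (R = Rz(yaw) Ry(pitch) Rx(roll)).
In Python, from bench import get_obs, cams, ticket gives the robot as it stands. The module is installed in compiled form; this text tells all that it offers.
- The arm moves only by the shell command python3 -m crank 'ROWS'. ROWS is JSON, a list of rows, each an object of numbers: "tx", "ty", "tz": the shift along the tool's x, y, z in cm; "twist": the turn about the tool's z in degrees; "grip": the opening, from 0 (shut) to 1 (fully open). In form: [{"tx": .., "ty": .., "tz": .., "twist": .., "grip": ..}, ...]. A call has 1 to 12 rows; each row shifts and turns the commanded pose from where the row before left it, along the tool's axes as they then stand; what a row does not reach is not made up. A row lasts 1/8 s, in which the tool goes at most 62.5 mm and 10.7 degrees, less where a joint would pass 70% of its speed; a pose out of reach is approached as far as the arm can. A call is refused whole if a number of a shift passes 6.25 or a number of a turn 10.7, either way. A call with a gripper value outside its range is refused whole. The fingers move at their own pace and stop on an object; the grip force is fixed at half the most. Time passes only in rows, so rows that do not move let the fingers close. It gives the time, the measured TCP pose, the force and the opening at its end, in the units of the state.
- get_obs(): the state, without advancing time (a new reading comes with each control period).
- cams.snapshot(name): name is "scene" or "top" or "wrist"; returns a dict with "frame" (420x560x3 uint8, red, green, blue), "intrinsics" (3x3 intrinsics, pixels), "R" (3x3) and "t" (3): a world point X has camera coordinates R X + t; the wrist camera has in their place "hand_eye" (4x4, takes a point from camera to tool coordinates, whose origin is the TCP and whose axes are the flange's). Camera axes: x right, y down, z forward; pixel columns grow to the right and rows downward; lengths in m; the calibration is good to about 2 mm. A picture is of the moment at which its call begins: read the wrist's pose just before it. There is no depth.
- ticket.close_job(): hands the job in, once; it reports no verdict.
Trained networks look in a picture, given as the dict that the camera call returned (one of the last four; its "shot" number tells which), for a name from the list of things; names that differ only in an ending like _2 or _b are one class to them, and where a whole thing is asked for, a point or a joint stands for the part that bears it (a point fixed in the world has none). Each returns a list of dicts, best first, with "conf" (0 to 1); they miss things now and then, are a little off and sometimes report something else, mostly with a low value. They report only what shows in the picture. A call takes as long as a camera call. They do not tell look-alikes from the thing itself.
- cams.outline_of(picture, query): "region" (420x560 bool, what is visible of it) and "centre" ([column, row] in pixels, amid what is visible of it).
The state is a dict: "time": time; "joint_positions": joint angles; "qvel": joint speeds; "joint_torque": joint torques, N m; "tool_pos": TCP position; "ee_rot": TCP orientation; "wrist_force": force on the tool from outside, world axes, zero at the start; "wrist_torque": the same for the moment, N m; "width": finger opening in m.
Only numpy, scipy, OpenCV 4.12 (cv2) and the standard library are available. Lean on these libraries where they do the work, as an engineer would, in place of code of your own. Each camera call takes 0.05 s, during which the arm holds its last target.

## Task

Your colleague is about to realign the laser on this bench. First push the shutter plunger beside the laser tube fully home so that the beam is blocked; then show which mirror is meant: hold your fingertips two or three centimetres above the top of the mirror mount with the round foot for a good two seconds, and after that point in the same way at the top of the slim brass aperture post and finish while still pointing there. The mounts, the post and the detector box stand unclamped in their places, so touch none of them, and leave the loose tool and collar where they lie.

Things in the scene. Friction and masses are not known exactly. Their poses are not given: they have to be found in the camera images.
- laser: Fixed rig: glowing glass tube with black ends, 48 mm thick, along its y axis (y -120 to +220 mm), 55 mm above the bench, on two upright plates 75 mm wide, 90 mm high. Before its -y end, centred at y = -185, a dark steel shutter frame 115 (x) by 36 (y), 93 mm high. Origin on the bench under the tube axis, z up, x = the way the plunger is pushed in.
- shutter_face (a point): Centre of the flat outer face of the plunger's round aluminium head (36 mm across, 10 thick, axis level, 55 mm above the bench: spans 37 to 73 mm). It stands out of the shutter frame towards the robot and moves with the plunger. Its x axis is the way to push; fully home the head meets a 22 mm brass bush standing 24 mm out of the frame.
- shutter (a joint): Travel of the shutter plunger in m: 0 = fully out (beam open), 0.025 = fully home (head against the bush, beam blocked); above 0.0215 counts as home. It starts between 0 and 0.006, resists with about 2 N of friction and stays where it is left. No spring.
- mirror_round_foot: The mirror mount with the round foot: a bright aluminium disc 84 mm across and 14 mm high. Black head 52 mm wide (y), 30 mm thick (x -16 to +14), 28 to 80 mm above the bench; 27 mm round mirror on its -x face, two brass thumbscrews out to x = +34 mm. Loose, not clamped. Origin at the centre of its underside on the bench, z up. 
- mirror_round_top (a point): Centre of the top of the round-footed mirror mount's head, 80 mm above the bench: the place to point at first.
- mirror_square_foot: A like mirror mount, but on a square black foot 56 x 56 x 14 mm; not the one meant. Black head 52 mm wide (y), 30 mm thick (x -16 to +14), 28 to 80 mm above the bench; 27 mm round mirror on its -x face, two brass thumbscrews out to x = +34 mm. Loose, not clamped. Origin at the centre of its underside on the bench, z up. 
- aperture_post: The aperture post: a slim upright brass block (16 x 24 mm, from 20 to 70 mm above the bench) with a square window through it near its upper part, a small steel screw head on top (10 mm across, to 76 mm), on a thick aluminium disc 50 mm across and 20 mm high. Loose, not clamped. Origin at the centre of its underside on the bench, z up. 
- aperture_top (a point): Top of the aperture post's screw head, 76 mm above the bench: the place to point at last.
- detector: Grey photodetector box 34 x 44 x 70 mm with a brass socket on top (12 mm across, to 80 mm). Bystander. Loose, not clamped. Origin at the centre of its underside on the bench, z up. 
- screwdriver: A loose black-handled screwdriver 150 mm long lying along its x axis, under 35 mm high. Bystander; origin at the centre of its underside.
- collar: A loose flat steel ring, 38 mm outside, 23 mm hole, 12 mm high, lying on the bench. Bystander; origin at the centre of its underside.
Not all that is in view belongs to the job. What is shaped like the aperture_post but blue or purple is not meant.

How it is judged:
On the way, in this order (a step that is already met when the one before it is completed fails the run):
1. the shutter plunger is pushed home (value of joint shutter above 0.0215 m), for 0.2 s.
2. the fingertips dwell just above the round-footed mirror mount (horizontal distance between the grasp point and mirror_round_top below 0.035 m and z of the grasp point in the frame of mirror_round_top between 0.012 and 0.08 m and value of joint shutter above 0.0215 m), for 1.7 s.
At the end, for the whole second after the job is handed in: Pointing at the aperture post without touching: the point between the finger pads within 35 mm sideways of its top and 12 to 80 mm above it; shutter plunger home (over 21.5 mm); both mounts, post and detector upright (0.1 rad) and within 8 mm of their starting places (horizontal distance between the grasp point and aperture_top below 0.035 m and z of the grasp point in the frame of aperture_top between 0.012 and 0.08 m and value of joint shutter above 0.0215 m and distance of each of mirror_round_foot, mirror_square_foot, aperture_post, detector from where it was at the start of the episode below 0.008 m and angle between each of mirror_round_foot, mirror_square_foot, aperture_post, detector's own z axis and vertical below 0.1 rad).
It fails at once if a mount, the post or the detector is touched by the robot (contact force between any of the fingers, the arm and mirror_round_foot above 0.3 N or contact force between any of the fingers, the arm and mirror_square_foot above 0.3 N or contact force between any of the fingers, the arm and aperture_post above 0.3 N or contact force between any of the fingers, the arm and detector above 0.3 N).
It fails at once if a mount, the post or the detector is moved, lifted or tipped (distance of any of mirror_round_foot, mirror_square_foot, aperture_post, detector from where it was at the start of the episode above 0.008 m or angle between any of mirror_round_foot, mirror_square_foot, aperture_post, detector's own z axis and vertical above 0.1 rad).
It fails at once if the screwdriver or the collar is moved or lifted (distance of any of screwdriver, collar from where it was at the start of the episode above 0.015 m).
It also fails if it takes over 58 s, if anything falls off the work surface, if the arm or the gripper's body presses on something with over 40 N, if the wrist force passes 120 N, or if a joint passes its speed limit or range.

## Working session

There is one attempt and no reset: what is moved stays moved. The work goes in short steps, Python scripts to look and compute and a shell command to move; the robot and the scene stay as the last step left them, time stands still between calls to the robot, and variables do not carry over. Pictures are saved under pics/ and viewed, and the job is handed in when it is done.

```bash
mkdir -p pics; python3 - <<'E'
from bench import get_obs,cams
import cv2,numpy as np,pickle
print(get_obs())
d={}
for n in("scene","top"):
    p=cams.snapshot(n);d[n]=p
    cv2.imwrite(f"pics/{n}0.png",p["frame"][:,:,::-1]);print(n,p["intrinsics"],p["R"],p["t"])
    for q in["laser","shutter_face","mirror_round_foot","mirror_round_top","mirror_square_foot","aperture_post","aperture_top","detector","screwdriver","collar"]:
        print(q,[(round(r["conf"],2),np.round(r["centre"],1).tolist(),int(r["region"].sum())) for r in cams.outline_of(p,q)][:4])
pickle.dump(d,open("d.pkl","wb"))
E
```

```text
{'time': 0.0, 'joint_positions': array([-1.26209180e+00,  8.79523785e-02,  1.37221539e+00, -2.40692446e-05,
        1.68358220e+00, -1.03098140e-01]), 'qvel': array([ 0.00175033, -0.00113444,  0.00089012, -0.0002068 , -0.00073434,
       -0.00152061]), 'joint_torque': array([ 5.85576836e-04, -3.40186715e+01, -3.02422500e+01,  7.18195341e-02,
        3.31847684e-02, -1.68283432e-04]), 'tool_pos': array([ 0.21997789, -0.50353783,  0.21532529]), 'ee_rot': array([-3.13944433e+00, -1.98226170e-04,  4.11799775e-01]), 'wrist_force': array([ 0.10611926,  0.64223523, -0.86828046]), 'wrist_torque': array([-0.02587297,  0.0234208 , -0.02015283]), 'width': 0.0941815613489723}
scene [[447.91899202   0.         286.33593088]
 [  0.         447.91899202 212.87841861]
 [  0.           0.           1.        ]] [[-0.37037875  0.92881352  0.01118156]
 [ 0.54523288  0.22713426 -0.80692697]
 [-0.7520244  -0.29277205 -0.59054537]] [ 0.19646264 -0.2464984   1.4639167 ]
laser [(0.81, [217.3, 260.9], 6368), (0.7, [250.5, 194.7], 252)]
shutter_face [(0.83, [173.5, 214.5], 327), (0.26, [182.8, 180.4], 968)]
m
[... 735 characters left out ...]
0.07938809 -0.20981057]
 [ 0.20941279 -0.0133976  -0.97773554]] [0.0432679  0.56146256 1.35623782]
laser [(0.83, [300.8, 153.1], 2602)]
shutter_face [(0.53, [204.9, 226.1], 272), (0.39, [357.3, 172.9], 89)]
mirror_round_foot [(0.75, [400.9, 227.3], 757), (0.35, [152.3, 247.3], 571)]
mirror_round_top [(0.72, [396.2, 228.9], 728), (0.48, [357.4, 175.4], 94)]
mirror_square_foot [(0.88, [151.8, 248.6], 479)]
aperture_post [(0.8, [265.8, 249.1], 252), (0.79, [266.3, 219.0], 242), (0.65, [298.5, 211.0], 263)]
aperture_top [(0.64, [263.6, 254.3], 275), (0.58, [265.6, 217.2], 269), (0.55, [299.8, 211.2], 203)]
detector [(0.57, [206.8, 225.3], 274)]
screwdriver [(0.81, [335.1, 242.9], 254)]
collar []
```

View pics/scene0.png

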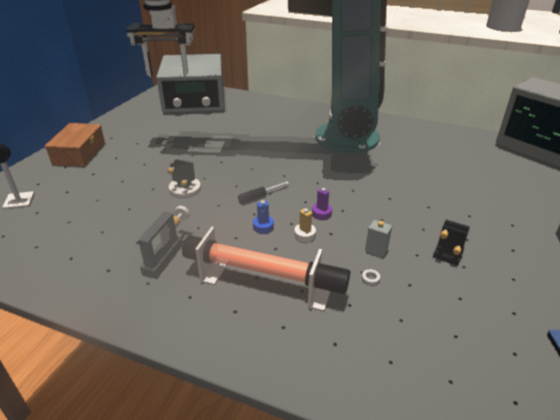

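View pics/top0.png

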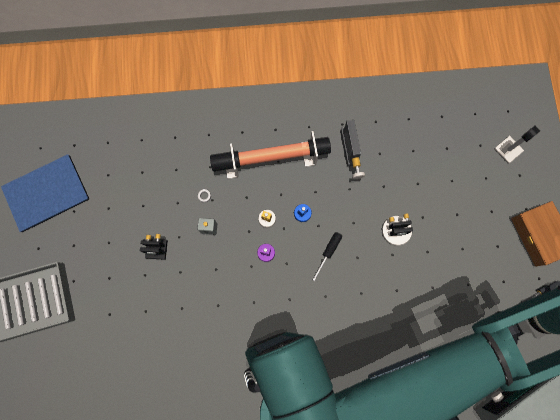

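```bash
python3 - <<'E'
import pickle,cv2
d=pickle.load(open("d.pkl","rb"))
a=cv2.resize(d["scene"]["frame"][150:290,140:400,::-1],None,fx=3,fy=3,interpolation=3)
cv2.imwrite("pics/cs.png",a)
a=cv2.resize(d["top"]["frame"][130:280,180:440,::-1],None,fx=3,fy=3,interpolation=3)
cv2.imwrite("pics/ct.png",a)
E
```

```text
(no output)
```

View pics/cs.png

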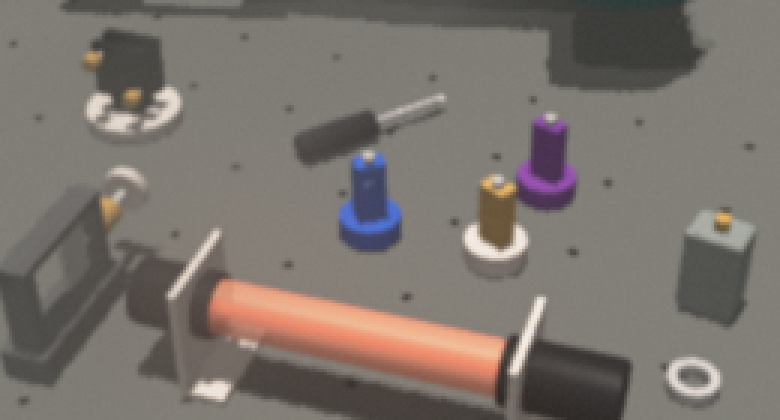

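View pics/ct.png

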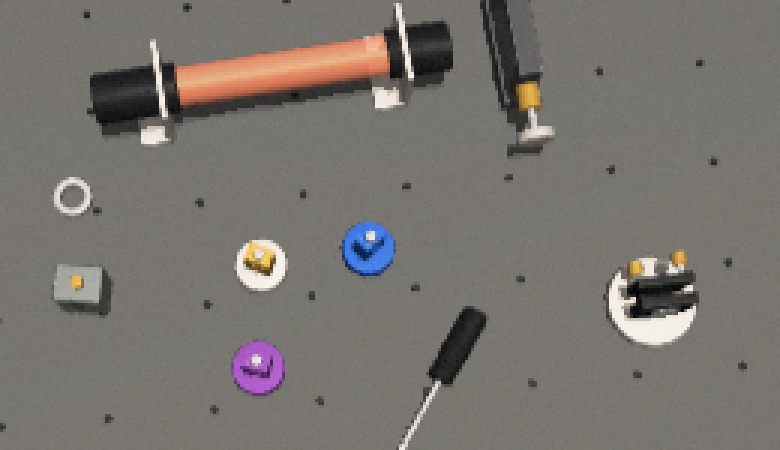

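```bash
cat > h.py <<'E'
import numpy as np,pickle,cv2
d=pickle.load(open("d.pkl","rb"))
def ray(n,uv):
    p=d[n];r=np.linalg.inv(p["intrinsics"])@[uv[0],uv[1],1];return -p["R"].T@p["t"],p["R"].T@r
def atz(n,uv,z):
    c,v=ray(n,uv);return c+v*(z-c[2])/v[2]
def tri(a,b):
    A=[];B=[]
    for n,uv in(("scene",a),("top",b)):
        c,v=ray(n,uv);v=v/np.linalg.norm(v);P=np.eye(3)-np.outer(v,v);A.append(P);B.append(P@c)
    return np.linalg.solve(sum(A),sum(B))
def proj(n,X):
    p=d[n];x=p["intrinsics"]@(p["R"]@np.array(X)+p["t"]);return x[:2]/x[2]
E
python3 - <<'E'
from h import *
np.set_printoptions(precision=4,suppress=True)
S=lambda u,v:(140+u/3-.33,150+v/3-.33)
T=lambda u,v:(180+u/3-.33,130+v/3-.33)
for nm,s,t,z in[("head",S(125,185),T(536,133),.055),("brass top",S(498,181),T(259,254),.076),("brass disc",S(496,243),T(261,264),.02),
 ("blue top",S(368,156),T(370,237),.076),("purple top",S(550,118),T(257,360),.076),("det socket",S(723,217),T(77,282),.08),("round disc",S(134,107),T(652,302),.014),
 ("round headtop",S(130,38),T(660,292),.08),("screwdr near",S(310,150),T(472,318),.02),("tip",S(442,98),T(400,450),.01),
 ("bush",S(108,212),T(528,96),.055),("laser -y end",S(150,290),T(447,45),.055),("laser+y",S(600,370),T(100,97),.055)]:
    print(nm,tri(s,t),atz("scene",s,z),atz("top",t,z))
print(atz("top",(153,246),.08))
E
```

```text
head [ 0.6253 -0.2209  0.0592] [ 0.6206 -0.2248  0.055 ] [ 0.6262 -0.2213  0.055 ]
brass top [0.5288 0.0456 0.0727] [0.5332 0.0469 0.076 ] [0.5282 0.0456 0.076 ]
brass disc [0.5301 0.0461 0.0143] [0.5368 0.0487 0.02  ] [0.5291 0.0456 0.02  ]
blue top [ 0.5366 -0.0572  0.0729] [ 0.5407 -0.0562  0.076 ] [ 0.5357 -0.0563  0.076 ]
purple top [0.4323 0.0548 0.0734] [0.4361 0.0562 0.076 ] [0.432  0.0545 0.076 ]
det socket [0.5154 0.212  0.078 ] [0.5179 0.2128 0.08  ] [0.5151 0.2112 0.08  ]
round disc [ 0.4649 -0.3204  0.01  ] [ 0.4702 -0.3172  0.014 ] [ 0.4641 -0.3189  0.014 ]
round headtop [ 0.4641 -0.3131  0.0815] [ 0.462  -0.3169  0.08  ] [ 0.4634 -0.3117  0.08  ]
screwdr near [ 0.4631 -0.1481  0.0081] [ 0.4783 -0.139   0.02  ] [ 0.4618 -0.1476  0.02  ]
tip [ 0.3462 -0.0705  0.0113] [ 0.3444 -0.0723  0.01  ] [ 0.3459 -0.0696  0.01  ]
bush [ 0.6604 -0.2154  0.06  ] [ 0.6548 -0.2178  0.055 ] [ 0.6627 -0.2178  0.055 ]
laser -y end [ 0.7186 -0.1451  0.0531] [ 0.72   -0.1415  0.055 ] [ 0.7191 -0.1468  0.055 ]
laser+y [0.6913 0.1778 0.0697] [0.6775 0.1698 0.055 ] [0.6946 0.1845 0.055 ]
[0.4658 0.3543 0.08  ]
```

The crop shows three post-shaped things: blue (scene 263,215), purple (322,203) and brass (306,222; top 267,217). Only the brass one fits. There are two mirror mounts: the one on the bright round disc (scene 184,180; top 398,230) is the one meant, and the one on the black square foot (453,242) is not. The plunger head is at scene 182,211 and top 358,174.

I'll move towards the plunger first, staying high.

```bash
python3 -m crank '[{"tx":4.2,"ty":-1.1,"grip":0},{"tx":4.2,"ty":-1.1,"grip":0},{"tx":4.2,"ty":-1.1,"grip":0},{"tx":4.2,"ty":-1.1,"grip":0},{"tx":4.2,"ty":-1.1,"grip":0},{"tx":4.2,"ty":-1.1,"grip":0},{"tx":4.2,"ty":-1.1,"grip":0},{"tx":4.2,"ty":-1.1,"grip":0},{"tx":4.2,"ty":-1.1,"grip":0},{"tx":4.2,"ty":-1.1,"grip":0},{"grip":0},{"grip":0}]'; python3 -m crank '[{"twist":9.6,"grip":0},{"twist":9.6,"grip":0},{"grip":0},{"grip":0},{"grip":0}]'
python3 - <<'E'
from bench import get_obs,cams
import cv2
o=get_obs();print(o["joint_positions"],o["tool_pos"],o["ee_rot"])
for n in("wrist","scene"):
    p=cams.snapshot(n);f=p["frame"][:,:,::-1]
    if n=="scene":f=cv2.resize(f[100:310,100:380],None,fx=2.5,fy=2.5)
    else:
        print(p["intrinsics"],p["hand_eye"])
        import pickle;pickle.dump((p,o),open("w.pkl","wb"))
        print([(r["conf"],r["centre"]) for r in cams.outline_of(p,"shutter_face")])
    cv2.imwrite(f"pics/{n}1.png",f)
E
```

```text
[-1.26211102e+00  8.71804339e-02  1.37072229e+00 -2.27436657e-05
  1.68359643e+00 -1.03109287e-01] [ 0.22012649 -0.50403696  0.21650526] [3.14150197e+00 3.21027058e-05 4.11792030e-01]
[[306.56427096   0.         279.52493406]
 [  0.         306.56427096 215.40470347]
 [  0.           0.           1.        ]] [[ 1.35786252e-03 -9.68339887e-01 -2.49631767e-01  7.17811423e-02]
 [ 9.99998989e-01  1.20940768e-03  7.48075666e-04  9.93241308e-04]
 [-4.22484931e-04 -2.49632530e-01  9.68340550e-01 -1.69141024e-01]
 [ 0.00000000e+00  0.00000000e+00  0.00000000e+00  1.00000000e+00]]
[]invalid input at $[0]: expected keys tx, ty, tz, twist, grip
invalid input at $[0]: expected keys tx, ty, tz, twist, grip
```

View pics/wrist1.png

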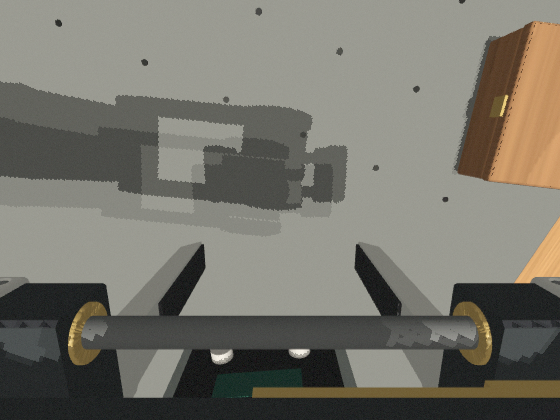

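View pics/scene1.png

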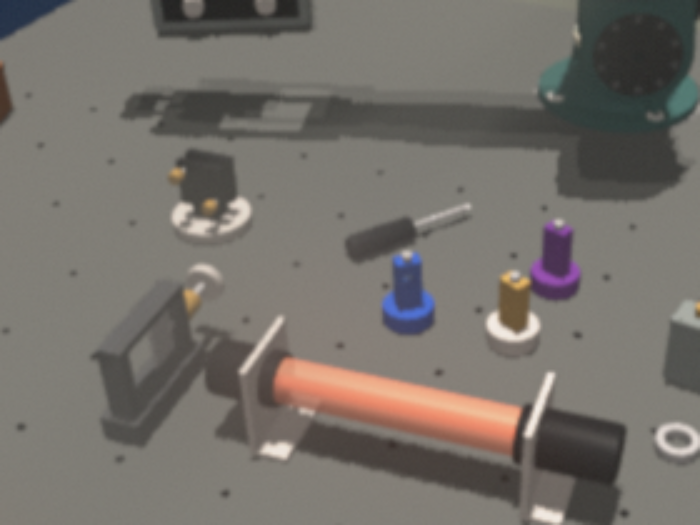

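The rows were refused because every key is required, so nothing has moved. The wrist view shows only the bench, and the scene is unchanged. I'll resend with all keys.

```bash
python3 -m crank '[{"tx":4.2,"ty":-1.1,"tz":0,"twist":0,"grip":0},{"tx":4.2,"ty":-1.1,"tz":0,"twist":0,"grip":0},{"tx":4.2,"ty":-1.1,"tz":0,"twist":0,"grip":0},{"tx":4.2,"ty":-1.1,"tz":0,"twist":0,"grip":0},{"tx":4.2,"ty":-1.1,"tz":0,"twist":0,"grip":0},{"tx":4.2,"ty":-1.1,"tz":0,"twist":0,"grip":0},{"tx":4.2,"ty":-1.1,"tz":0,"twist":0,"grip":0},{"tx":4.2,"ty":-1.1,"tz":0,"twist":0,"grip":0},{"tx":4.2,"ty":-1.1,"tz":0,"twist":0,"grip":0},{"tx":4.2,"ty":-1.1,"tz":0,"twist":0,"grip":0},{"tx":0,"ty":0,"tz":0,"twist":9.6,"grip":0},{"tx":0,"ty":0,"tz":0,"twist":9.6,"grip":0}]'; python3 -m crank '[{"tx":0,"ty":0,"tz":0,"twist":0,"grip":0},{"tx":0,"ty":0,"tz":0,"twist":0,"grip":0},{"tx":0,"ty":0,"tz":0,"twist":0,"grip":0}]'
python3 - <<'E'
from bench import get_obs,cams
import cv2
o=get_obs();print(o["joint_positions"],o["tool_pos"],o["ee_rot"])
for n in("wrist","scene"):
    p=cams.snapshot(n);f=p["frame"][:,:,::-1]
    if n=="scene":f=cv2.resize(f[100:310,100:380],None,fx=2.5,fy=2.5)
    else:
        import pickle;pickle.dump((p,o),open("w.pkl","wb"))
        print([(r["conf"],r["centre"]) for r in cams.outline_of(p,"shutter_face")])
    cv2.imwrite(f"pics/{n}2.png",f)
E
```

```text
time: 2.75
tool_pos: [0.5615, -0.2344, 0.2161]
ee_rot: [-3.141, 0.0, 0.073]
wrist_force: [-0.1, -0.0, -0.1]
width: 0.0004
time: 3.12
tool_pos: [0.5609, -0.2353, 0.2166]
ee_rot: [3.141, -0.0, 0.078]
wrist_force: [0.7, -0.1, -0.2]
width: 0.0003
[-4.90357337e-01  2.17480477e-01  1.22281918e+00 -1.52393757e-05
  1.70109725e+00  1.00277339e+00] [ 0.560893   -0.23527664  0.21658194] [ 3.14147461e+00 -1.56880139e-04  7.76636228e-02]
[(0.59, [272.9, 142.1])]
```

View pics/wrist2.png

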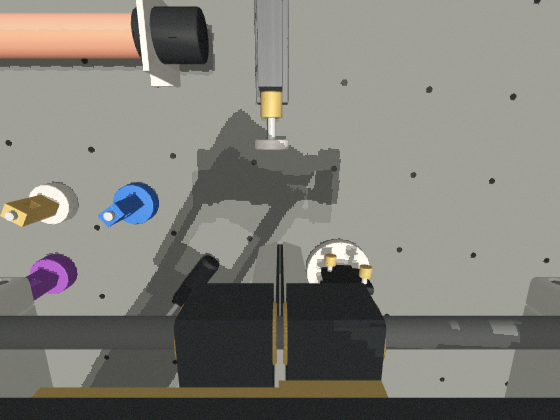

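View pics/scene2.png

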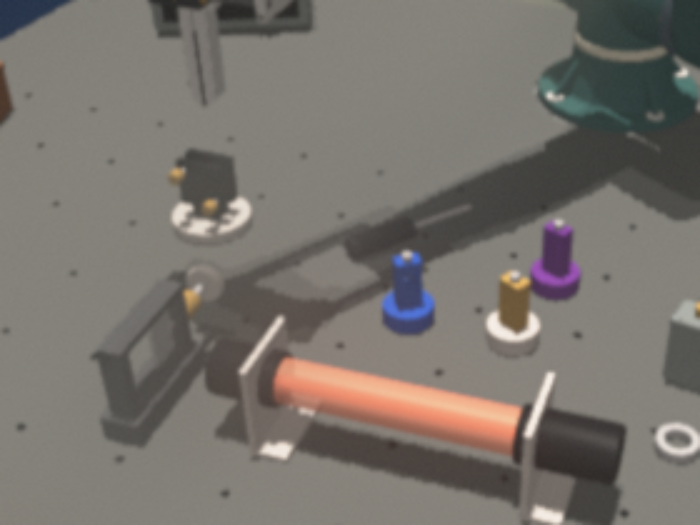

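The wrist view shows the plunger head at (271,143) and its bush at (271,104), both in line with the tool's x axis. The round-footed mount is at (338,270).

```bash
cat >> h.py <<'E'
from scipy.spatial.transform import Rotation as Ro
def watz(p,o,uv,z):
    H=p["hand_eye"];v=H[:3,:3]@np.linalg.inv(p["intrinsics"])@[uv[0],uv[1],1];R=Ro.from_euler("xyz",o["ee_rot"]).as_matrix()
    c=o["tool_pos"]+R@H[:3,3];v=R@v;return c+v*(z-c[2])/v[2]
E
python3 - <<'E'
from h import *
p,o=pickle.load(open("w.pkl","rb"))
R=Ro.from_euler("xyz",o["ee_rot"]).as_matrix()
for nm,uv,z in[("face top edge",(271,149),.06),("headL",(255,143),.055),("headR",(288,143),.055),("bush",(271,104),.055),("disc",(338,270),.014),("discTop",(338,240),.014),("brasstop",(11,216),.076),("frame corner",(271,90),.093),("sdend",(210,262),.025)]:
    X=watz(p,o,uv,z);print(nm,X.round(4),"tool rel",(R.T@(X-o["tool_pos"])).round(4))
E
```

```text
face top edge [ 0.6196 -0.2231  0.06  ] tool rel [ 0.0595 -0.0076  0.1566]
headL [ 0.6242 -0.2058  0.055 ] tool rel [ 0.0654 -0.0245  0.1616]
headR [ 0.627  -0.2403  0.055 ] tool rel [0.0655 0.0101 0.1616]
bush [ 0.6641 -0.2198  0.055 ] tool rel [ 0.1041 -0.0075  0.1616]
disc [ 0.4698 -0.3209  0.014 ] tool rel [-0.0975  0.0782  0.2026]
discTop [ 0.511  -0.3156  0.014 ] tool rel [-0.056   0.0762  0.2026]
brasstop [0.5307 0.042  0.076 ] tool rel [-0.0086 -0.2788  0.1405]
frame corner [ 0.6723 -0.2202  0.093 ] tool rel [ 0.1122 -0.0064  0.1236]
sdend [ 0.4727 -0.1555  0.025 ] tool rel [-0.0817 -0.0864  0.1916]
```

```bash
python3 -m crank '[{"tx":0,"ty":-0.75,"tz":0,"twist":0,"grip":0},{"tx":0,"ty":0,"tz":3.4,"twist":0,"grip":0},{"tx":0,"ty":0,"tz":3.4,"twist":0,"grip":0},{"tx":0,"ty":0,"tz":3.4,"twist":0,"grip":0},{"tx":0,"ty":0,"tz":3.4,"twist":0,"grip":0},{"tx":0,"ty":0,"tz":3.2,"twist":0,"grip":0},{"tx":0,"ty":0,"tz":0,"twist":0,"grip":0},{"tx":1.0,"ty":0,"tz":0,"twist":0,"grip":0},{"tx":1.0,"ty":0,"tz":0,"twist":0,"grip":0},{"tx":1.0,"ty":0,"tz":0,"twist":0,"grip":0},{"tx":0,"ty":0,"tz":0,"twist":0,"grip":0},{"tx":0,"ty":0,"tz":0,"twist":0,"grip":0}]'
python3 - <<'E'
from bench import get_obs,cams
import cv2
for n in("wrist","scene"):
    p=cams.snapshot(n);f=p["frame"][:,:,::-1]
    if n=="scene":f=cv2.resize(f[140:280,100:300],None,fx=3.5,fy=3.5)
    cv2.imwrite(f"pics/{n}3.png",f)
E
```

```text
time: 4.78
tool_pos: [0.5904, -0.2254, 0.0486]
ee_rot: [3.141, 0.0, 0.077]
wrist_force: [-0.8, -0.3, -0.1]
width: 0.0006
```

View pics/wrist3.png

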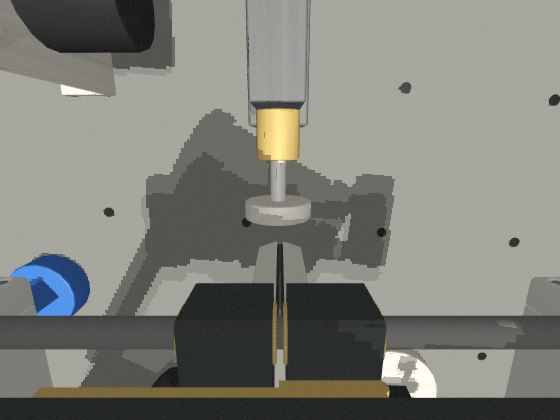

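View pics/scene3.png

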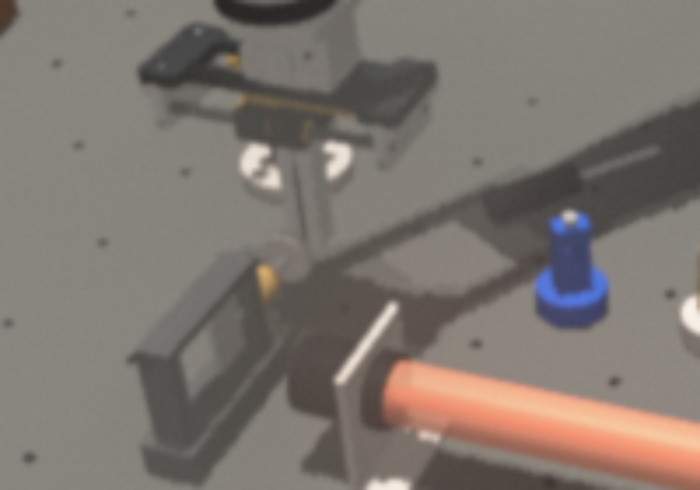

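The wrist view shows the fingers at column 280, centred on the head at (278,208), with about 2 cm still to go. Now I'll push, slowly.

```bash
python3 -m crank '[{"tx":1.0,"ty":0,"tz":0,"twist":0,"grip":0},{"tx":1.0,"ty":0,"tz":0,"twist":0,"grip":0},{"tx":0.5,"ty":0,"tz":0,"twist":0,"grip":0},{"tx":0.5,"ty":0,"tz":0,"twist":0,"grip":0},{"tx":0,"ty":0,"tz":0,"twist":0,"grip":0},{"tx":0,"ty":0,"tz":0,"twist":0,"grip":0}]'; python3 -m crank '[{"tx":0.5,"ty":0,"tz":0,"twist":0,"grip":0},{"tx":0.3,"ty":0,"tz":0,"twist":0,"grip":0},{"tx":0,"ty":0,"tz":0,"twist":0,"grip":0},{"tx":0,"ty":0,"tz":0,"twist":0,"grip":0}]'
python3 - <<'E'
from bench import get_obs,cams
import cv2
for n in("wrist",):
    p=cams.snapshot(n);f=p["frame"][:,:,::-1]
    cv2.imwrite(f"pics/{n}4.png",f)
E
```

```text
time: 5.62
tool_pos: [0.6205, -0.223, 0.0484]
ee_rot: [-3.142, -0.001, 0.077]
wrist_force: [-0.3, 0.2, 0.5]
width: 0.0005
time: 6.12
tool_pos: [0.6285, -0.2224, 0.0484]
ee_rot: [-3.142, -0.001, 0.077]
wrist_force: [-0.1, 0.3, -0.5]
width: 0.0003
```

View pics/wrist4.png

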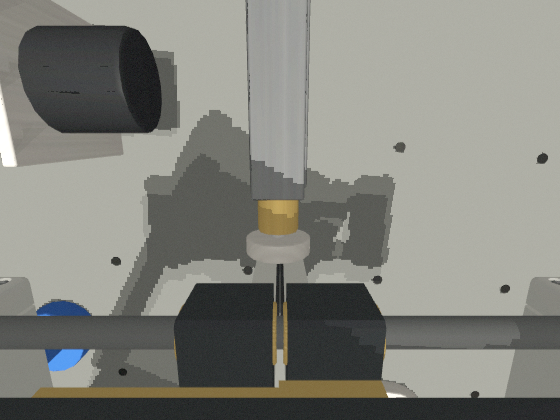

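The head (278,246) now sits close to the bush. There is no end-stop force yet, so I'll keep going in small steps until the force rises.

```bash
python3 -m crank '[{"tx":0.3,"ty":0,"tz":0,"twist":0,"grip":0}]'; python3 -m crank '[{"tx":0.2,"ty":0,"tz":0,"twist":0,"grip":0},{"tx":0,"ty":0,"tz":0,"twist":0,"grip":0}]'
```

```text
time: 6.3
tool_pos: [0.6308, -0.2222, 0.0484]
ee_rot: [-3.141, 0.001, 0.077]
wrist_force: [-2.5, 0.4, 0.5]
width: 0.0007
time: 6.55
tool_pos: [0.6318, -0.2221, 0.0484]
ee_rot: [-3.141, 0.004, 0.077]
wrist_force: [-5.1, -0.1, 1.2]
width: 0.0007
```

```bash
python3 -m crank '[{"tx":0.2,"ty":0,"tz":0,"twist":0,"grip":0},{"tx":0,"ty":0,"tz":0,"twist":0,"grip":0}]'; python3 -m crank '[{"tx":0.2,"ty":0,"tz":0,"twist":0,"grip":0},{"tx":0,"ty":0,"tz":0,"twist":0,"grip":0}]'
```

```text
time: 6.8
tool_pos: [0.6318, -0.2221, 0.0484]
ee_rot: [-3.141, 0.008, 0.076]
wrist_force: [-10.4, 0.2, 4.5]
width: 0.0005
time: 7.05
tool_pos: [0.6317, -0.2221, 0.0485]
ee_rot: [-3.14, 0.013, 0.076]
wrist_force: [-17.1, 0.4, 7.8]
width: 0.0006
```

The tool has stopped at x = 0.632 while the force climbs, so that is the hard stop. I'll back off and check.

```bash
python3 -m crank '[{"tx":-1,"ty":0,"tz":0,"twist":0,"grip":0},{"tx":-2,"ty":0,"tz":0,"twist":0,"grip":0},{"tx":-2,"ty":0,"tz":0,"twist":0,"grip":0},{"tx":0,"ty":0,"tz":-4,"twist":0,"grip":0},{"tx":0,"ty":0,"tz":-4,"twist":0,"grip":0},{"tx":0,"ty":0,"tz":-4,"twist":0,"grip":0},{"tx":0,"ty":0,"tz":-4,"twist":0,"grip":0},{"tx":0,"ty":0,"tz":0,"twist":0,"grip":0},{"tx":0,"ty":0,"tz":0,"twist":0,"grip":0}]'
python3 - <<'E'
from bench import get_obs,cams
import cv2,pickle
o=get_obs();print(o["tool_pos"],o["ee_rot"])
p=cams.snapshot("wrist");pickle.dump((p,o),open("w2.pkl","wb"));cv2.imwrite("pics/w5.png",p["frame"][:,:,::-1])
p=cams.snapshot("scene");cv2.imwrite("pics/s5.png",cv2.resize(p["frame"][140:280,100:300,::-1],None,fx=3.5,fy=3.5))
E
```

```text
time: 8.18
tool_pos: [0.5874, -0.2254, 0.2076]
ee_rot: [-3.141, 0.0, 0.077]
wrist_force: [-0.0, 0.3, -0.9]
width: 0.0001
[ 0.58737662 -0.22541192  0.20757562] [-3.14126992e+00  6.64172696e-05  7.68499546e-02]
```

View pics/w5.png

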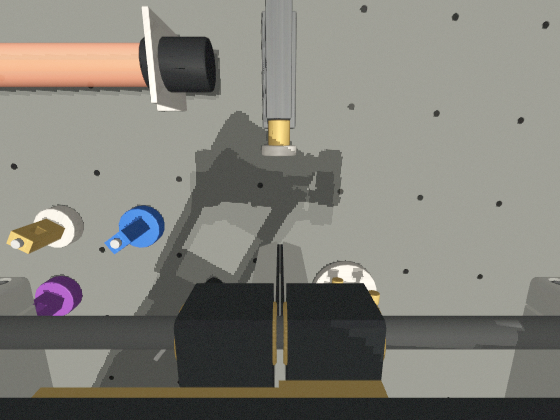

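View pics/s5.png

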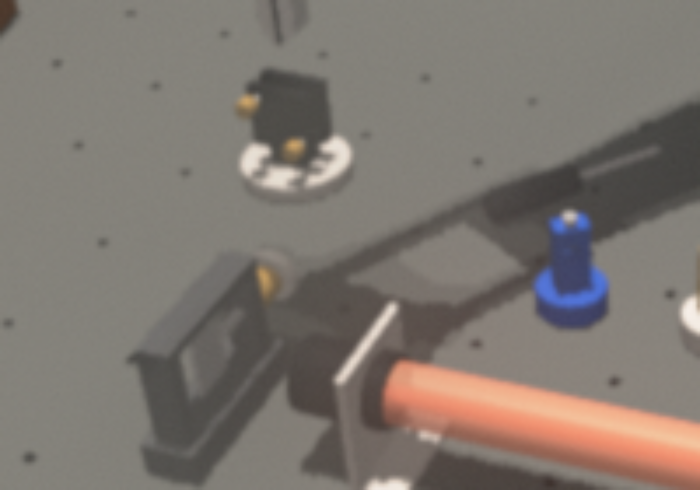

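The wrist view shows the head (279,150) seated against the bush, so the plunger is home. Next I'll move over the round-footed mount, aiming at (0.464, -0.315), and take a look before dwelling.

```bash
python3 -m crank '[{"tx":-3.25,"ty":2,"tz":0,"twist":0,"grip":0},{"tx":-3.25,"ty":2,"tz":0,"twist":0,"grip":0},{"tx":-3.25,"ty":2,"tz":0,"twist":0,"grip":0},{"tx":-3.25,"ty":2,"tz":0,"twist":0,"grip":0},{"tx":0,"ty":0,"tz":2,"twist":0,"grip":0},{"tx":0,"ty":0,"tz":2,"twist":0,"grip":0},{"tx":0,"ty":0,"tz":0,"twist":0,"grip":0},{"tx":0,"ty":0,"tz":0,"twist":0,"grip":0}]'
python3 - <<'E'
from bench import get_obs,cams
import cv2
a=[]
for n,(u,v) in(("scene",(110,110)),("top",(320,170))):
    p=cams.snapshot(n);a.append(cv2.resize(p["frame"][v:v+110,u:u+130,::-1],None,fx=3,fy=3,interpolation=3))
cv2.imwrite("pics/m6.png",cv2.hconcat(a))
E
```

```text
time: 9.28
tool_pos: [0.4639, -0.3152, 0.1682]
ee_rot: [-3.141, 0.0, 0.077]
wrist_force: [-0.2, 0.6, 0.3]
width: 0.0001
```

View pics/m6.png

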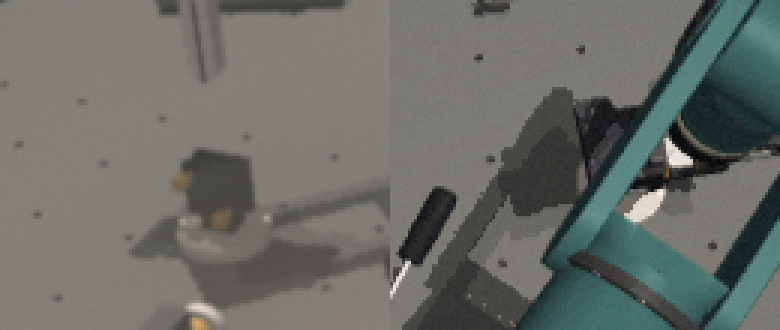

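The scene view shows the fingertips (crop 206,82) straight above the round-footed mount's head (crop 220,155), which is the one on the white disc. I'll lower to about 27 mm above the top and hold.

```bash
python3 -m crank '[{"tx":0,"ty":0,"tz":1.7,"twist":0,"grip":0},{"tx":0,"ty":0,"tz":1.7,"twist":0,"grip":0},{"tx":0,"ty":0,"tz":1.6,"twist":0,"grip":0},{"tx":0,"ty":0,"tz":0,"twist":0,"grip":0},{"tx":0,"ty":0,"tz":0,"twist":0,"grip":0},{"tx":0,"ty":0,"tz":0,"twist":0,"grip":0},{"tx":0,"ty":0,"tz":0,"twist":0,"grip":0},{"tx":0,"ty":0,"tz":0,"twist":0,"grip":0},{"tx":0,"ty":0,"tz":0,"twist":0,"grip":0},{"tx":0,"ty":0,"tz":0,"twist":0,"grip":0},{"tx":0,"ty":0,"tz":0,"twist":0,"grip":0},{"tx":0,"ty":0,"tz":0,"twist":0,"grip":0}]'
python3 - <<'E'
from bench import get_obs,cams
import cv2
p=cams.snapshot("scene");cv2.imwrite("pics/m7.png",cv2.resize(p["frame"][110:230,110:250,::-1],None,fx=4,fy=4,interpolation=3))
E
python3 -m crank '[{"tx":0,"ty":0,"tz":0,"twist":0,"grip":0},{"tx":0,"ty":0,"tz":0,"twist":0,"grip":0},{"tx":0,"ty":0,"tz":0,"twist":0,"grip":0},{"tx":0,"ty":0,"tz":0,"twist":0,"grip":0},{"tx":0,"ty":0,"tz":0,"twist":0,"grip":0},{"tx":0,"ty":0,"tz":0,"twist":0,"grip":0},{"tx":0,"ty":0,"tz":0,"twist":0,"grip":0},{"tx":0,"ty":0,"tz":0,"twist":0,"grip":0},{"tx":0,"ty":0,"tz":0,"twist":0,"grip":0},{"tx":0,"ty":0,"tz":0,"twist":0,"grip":0},{"tx":0,"ty":0,"tz":0,"twist":0,"grip":0},{"tx":0,"ty":0,"tz":0,"twist":0,"grip":0}]'
```

```text
time: 10.88
tool_pos: [0.4639, -0.3153, 0.1185]
ee_rot: [3.142, -0.0, 0.077]
wrist_force: [-0.3, -0.5, -0.2]
width: 0.0006
time: 12.42
tool_pos: [0.4639, -0.3153, 0.1185]
ee_rot: [3.142, -0.0, 0.077]
wrist_force: [-0.0, -0.3, -0.6]
width: 0.0004
```

View pics/m7.png

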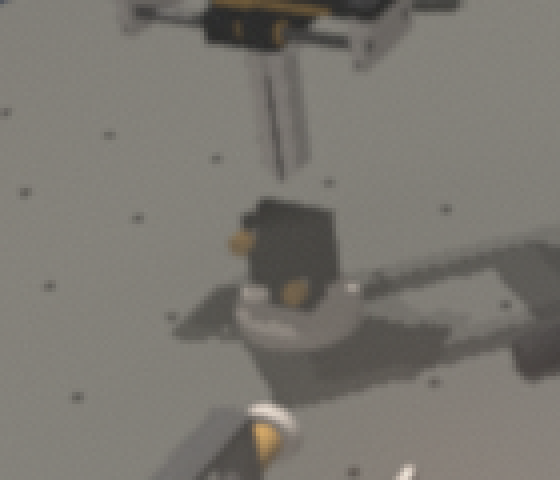

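The picture shows the tips (280,180) just above the head top (295,205) of the round-footed mount. I held there for over 2.5 s. Now I'll rise and cross to the brass post.

```bash
python3 -m crank '[{"tx":0,"ty":0,"tz":-4.25,"twist":0,"grip":0},{"tx":0,"ty":0,"tz":-4.25,"twist":0,"grip":0},{"tx":0.93,"ty":-3.55,"tz":0,"twist":0,"grip":0},{"tx":0.93,"ty":-3.55,"tz":0,"twist":0,"grip":0},{"tx":0.93,"ty":-3.55,"tz":0,"twist":0,"grip":0},{"tx":0.93,"ty":-3.55,"tz":0,"twist":0,"grip":0},{"tx":0.93,"ty":-3.55,"tz":0,"twist":0,"grip":0},{"tx":0.93,"ty":-3.55,"tz":0,"twist":0,"grip":0},{"tx":0.93,"ty":-3.55,"tz":0,"twist":0,"grip":0},{"tx":0.93,"ty":-3.55,"tz":0,"twist":0,"grip":0},{"tx":0.93,"ty":-3.55,"tz":0,"twist":0,"grip":0},{"tx":0.93,"ty":-3.55,"tz":0,"twist":0,"grip":0}]'
python3 -m crank '[{"tx":0,"ty":0,"tz":0,"twist":0,"grip":0},{"tx":0,"ty":0,"tz":0,"twist":0,"grip":0},{"tx":0,"ty":0,"tz":2,"twist":0,"grip":0},{"tx":0,"ty":0,"tz":2,"twist":0,"grip":0},{"tx":0,"ty":0,"tz":0,"twist":0,"grip":0},{"tx":0,"ty":0,"tz":0,"twist":0,"grip":0}]'
python3 - <<'E'
from bench import get_obs,cams
import cv2
p=cams.snapshot("scene");cv2.imwrite("pics/m8.png",cv2.resize(p["frame"][130:260,220:400,::-1],None,fx=4,fy=4,interpolation=3))
E
```

```text
time: 13.92
tool_pos: [0.5295, 0.047, 0.2035]
ee_rot: [3.141, -0.0, 0.077]
wrist_force: [0.7, 0.4, -0.3]
width: 0.0005
time: 14.68
tool_pos: [0.5297, 0.045, 0.1643]
ee_rot: [3.141, -0.001, 0.075]
wrist_force: [0.7, -0.8, 0.4]
width: 0.0004
```

View pics/m8.png

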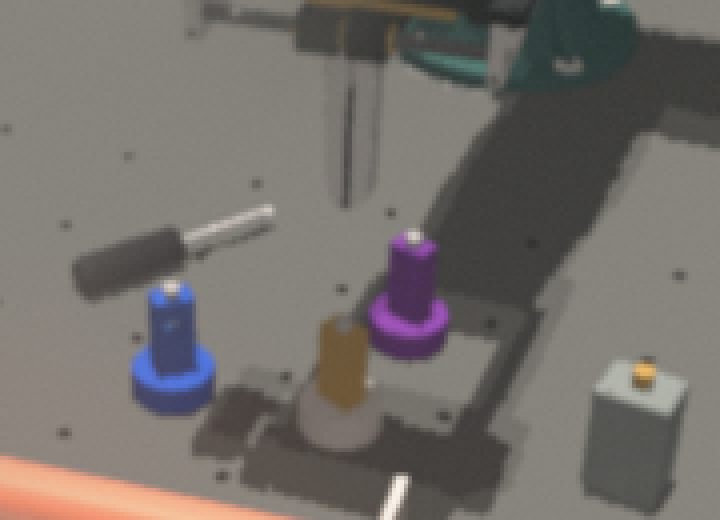

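The fingers (347,205) are straight above the brass post's screw head (345,322), and the purple post (413,290) stands clear. I'll lower another 5 cm.

```bash
python3 -m crank '[{"tx":0,"ty":0,"tz":1.7,"twist":0,"grip":0},{"tx":0,"ty":0,"tz":1.7,"twist":0,"grip":0},{"tx":0,"ty":0,"tz":1.6,"twist":0,"grip":0},{"tx":0,"ty":0,"tz":0,"twist":0,"grip":0},{"tx":0,"ty":0,"tz":0,"twist":0,"grip":0},{"tx":0,"ty":0,"tz":0,"twist":0,"grip":0},{"tx":0,"ty":0,"tz":0,"twist":0,"grip":0},{"tx":0,"ty":0,"tz":0,"twist":0,"grip":0}]'
python3 - <<'E'
from bench import get_obs,cams
import cv2
p=cams.snapshot("scene");cv2.imwrite("pics/m9.png",cv2.resize(p["frame"][130:290,140:400,::-1],None,fx=3,fy=3,interpolation=3))
E
```

```text
time: 15.72
tool_pos: [0.5296, 0.0458, 0.1139]
ee_rot: [3.141, -0.001, 0.077]
wrist_force: [0.6, 0.4, -0.8]
width: 0.0008
```

View pics/m9.png

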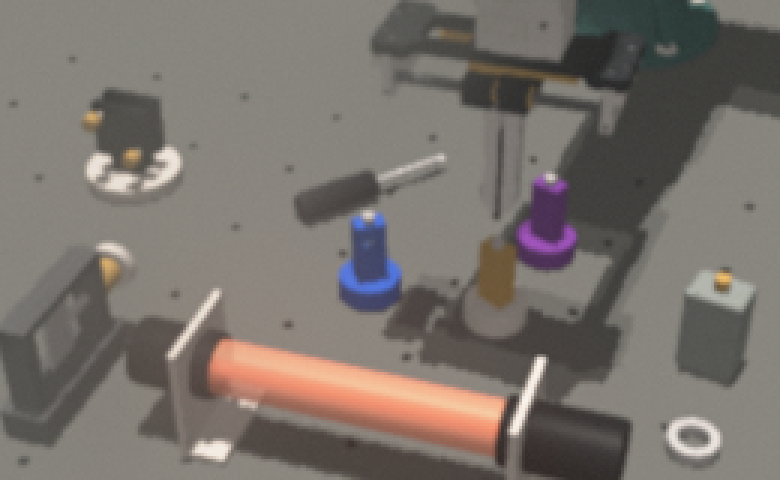

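The tips (497,215) are just above the brass post's screw (497,242). The plunger head is against its bush (115,258), and everything else is where it started. I'm handing in.

```bash
python3 -c "
from bench import ticket;print(ticket.close_job())"
```

```text
the job is handed in; nothing more can be done
None
```

All three steps are done and the job is handed in, though the hand-in reports no verdict.

- **Shutter:** I pushed the plunger to its hard stop. The tool stopped at x = 0.632 m while the force rose to 17 N. The wrist and scene pictures afterwards show the head seated against the bush. I had no direct joint reading; I put the travel at about 20 mm from my measured start.
- **Round-footed mirror mount:** I held the fingertips about 27 mm above the top of its head for over 2.5 s.
- **Brass aperture post:** I finished with the fingertips about 27 mm above its screw head, within a few millimetres sideways of where I measured it.

The last picture (taken at about 15.7 s) shows the mirror mount, post, detector box, screwdriver and collar where they started. The square-footed mount was outside that crop, but the arm never went near it. The wrist force was below about 1 N at every reading apart from the push.

Two things disagreed along the way. My first move was refused for missing keys, and nothing moved. Positions from the scene and top cameras mostly differed by 3–8 mm, up to about 17 mm on roughly picked points, which was close enough for these targets.

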